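# Drift a worn bushing out of a beech block

## Robot

A 7-joint arm with a two-finger parallel gripper is mounted at the origin on the work surface. World frame = base frame: x ahead of the robot, y to its left, z up, the work surface at z = 0. Lengths are in m, angles in rad, forces in N, time in s.
With the tool pointing down it reaches from about 0.4 to 0.85 m from the base axis. Payload 4.5 kg.
Tool frame: the origin (TCP) lies midway between the tips of the shut fingers; the grasp point (between the pads) lies 19 mm behind it; z points along the fingers, y is the line along which they close (so a half turn about z gives the same grasp; the last joint's range is limited). The gripper opens to 88 mm and grips with 3 to 60 N. Pads are 18 mm wide; open, the fingers measure 123 mm over their backs; the gripper's body (75 mm by 187 mm) begins 45 mm behind the grasp point.
Start: joints at [1.31, 0.689, -0.195, 1.565, 0.157, 0.902, -0.215], TCP at [0.182, -0.598, 0.239] pointing down, gripper open.
Joint ranges: [-3.01, 3.01], [-0.46, 2.08], [-1.47, 1.51], [0.13, 2.56], [-1, 4.14], [0.04, 2.09], [-2.66, 2.66]. Speed limits (rad/s): [2.57, 2.57, 3.14, 3.14, 3.14, 3.14, 3.14].

## Interface

Orientations are given as a unit quaternion [x, y, z, w].
In Python, from plant import r gives the robot as it stands.
- The arm moves only by the tool carry_out, never from a script. Its argument "plan" is a list of rows, each an object with "rot": the turn, a rotation vector about the tool's x, y, z in rad, a list of three; "xyz": the shift along the tool's x, y, z in m, a list of three; "grip": the closure in counts, from 0 (fully open) to 255 (shut). In form: [{"rot": [wx, wy, wz], "xyz": [dx, dy, dz], "grip": grip}, ...]. A call has 1 to 8 rows; each row is the pose to reach, as a shift and turn from the pose commanded when the call began, along the tool's axes at that moment; what a row does not reach only later rows make up. A row lasts 1/12 s, in which the tool goes at most 41.7 mm and 7.16 degrees, less where a joint would pass 70% of its speed; a pose out of reach is approached as far as the arm can. A call with a gripper value outside its range is refused whole. The fingers move at their own pace and stop on an object; "squeeze" is the grip in N (left out, the last holds). Time passes only in rows, so rows that repeat a pose let the fingers close. It gives the time, the measured TCP pose, the force, the opening and the grip force at its end, in the units of the state.
- r.get_state(): the state, without advancing time (a new reading comes with each control period).
- r.snapshot(name): name is "scene" or "top" or "wrist"; returns the picture (384x512x3 uint8, red, green, blue); there is no depth.
- r.camera_params(name): a dict with "fx", "fy", "cx", "cy" (pixels), "position" and "attitude" of the camera in the world; the wrist camera has in their place "hand_eye" (4x4, takes a point from camera to tool coordinates, whose origin is the TCP and whose axes are the flange's). Camera axes: x right, y down, z forward; pixel columns grow to the right and rows downward; lengths in m; the calibration is good to about 2 mm. A picture is of the moment at which its call begins: read the wrist's pose just before it. camera_params takes no time and is no camera call.
- r.finish_job(): hands the job in; it is judged then, once.
The state is a dict: "clock": time; "q": joint angles; "qd": joint speeds; "joint_torque": joint torques, N m; "tool_pos": TCP position; "eef_rot": TCP orientation; "contact_force": force on the tool from outside, world axes, zero at the start; "moment": the same for the moment, N m; "opening": opening from 0.0 (shut) to 1.0 (fully open); "finger_force": force on a finger pad.
Only numpy, scipy, OpenCV 4.12 (cv2) and the standard library are available. Lean on these libraries where they do the work, as an engineer would, in place of code of your own. Each camera call takes 0.05 s, during which the arm holds its last target. There are 200 camera calls.

## Task

A worn brass bushing sits tight in the bore of the beech block held in the vise, and a drift has been started in the bore behind it. Push the drift through until the bushing drops out of the far end into the grey catch tray, then draw the drift straight back out and lay it down, without dropping it, in the shallow plywood tool tray. Leave the bushing in the catch tray and do not disturb the other things on the bench.

Things in the scene. Friction and masses are not known exactly. Their poses are not given: they have to be found in the camera images.
- vise: Blue bench vise, fixed, gripping a beech block 130 (x) x 50 (y) x 60 mm, its top 130 above the bench, bored through along the vise's own x. Origin on the bench under the block's middle, z up, x from entry to exit; block ends at x = -65 and 65. Jaws: x within 35, y within 53, 126 high, so the block's ends stand free. Its screw bar reaches y = -100, 45 high
- bore_in (a point): Centre of the bore's entry mouth, where the drift goes in. The bore is round, 17 mm in diameter, 130 long, level, its axis 100 mm above the bench; same axes as the vise (x points into the bore)
- bore_out (a point): Centre of the bore's exit mouth, over the catch tray; same axes as the vise
- catch_tray (a point): Middle of the inner floor of the grey open catch tray fixed under the exit: outside 104 (x) x 90 (y) mm, walls 45 high, walls and floor 4 thick; it begins 15 mm short of the exit face. Same axes as the vise
- drift: Drift: steel rod 15 mm in diameter, 150 long, its last 15 mm tapering to a flat 11 mm tip, in a dark wooden handle 28 in diameter, 36 long with a steel butt cap 24 across; 0.18 to 0.29 kg. Origin on the axis in mid-handle, x towards the tip (tip at 168, rod from 18, butt end at -18). At first it lies in the bore's entry, tip 45 to 62 mm inside, handle outside, drooping up to 3 degrees; it slides freely in the waxed bore
- drift_tip (a point): Centre of the drift's tip face, drift's axes
- drift_end (a point): Centre of the butt end of the drift's handle, drift's axes
- bushing: Brass bushing, 16 mm in diameter, 30 long, 28 to 56 g, hidden in the bore ahead of the drift. Origin at its centre, x along its axis. Its centre starts 85 to 100 mm from the entry mouth. It needs a few newtons (3 to 10) of push until its rear end is 93 mm from the entry, then slides freely and drops out of the exit
- tool_tray: Shallow plywood tool tray fixed on the bench, 250 (x) x 130 (y) mm, lip 14 high and 6 thick, floor 6 thick, empty. Origin under its middle. It stands to the robot's left or right, the basket on the other side
- basket: Small pale woven basket, 200 x 120 x 50 mm, bystander, origin under its middle
- glue: Jar 60 mm in diameter, 100 high, bystander, origin under its middle
- hammer: Hammer 260 mm long lying on the bench, under 40 mm high, bystander
- offcut: Beech offcut 90 x 45 x 22 mm, bystander, origin under its middle
Mind the look-alikes: they are no part of the job. Of the things shaped like the drift, the steel one is meant.

How it is judged:
By the outcome, as a careful person would: the job done as asked, in the order asked, and still so for the second after the job is handed in, with the robot touching nothing.
It also fails if it takes over 58 s, if anything falls off the work surface, if the arm or the gripper's body presses on something with over 40 N, if the wrist force passes 120 N, or if a joint passes its speed limit or range.

## Working session

There is one attempt and no reset: what is moved stays moved. The work goes in short steps, Python scripts to look and compute and a tool call to move; the robot and the scene stay as the last step left them, time stands still between calls to the robot, and variables do not carry over. Pictures are saved under pics/ and viewed, at most 10 in all, crops included, and the job is handed in when it is done.

Besides the shell and the picture viewer there is one more tool, called after "Call:" as name(argument=value, ...) on one line, values as JSON. carry_out: Moves the arm, as the interface text tells. Its arguments: {"type":"object","properties":{"plan":{"type":"array"},"squeeze":{"type":"number"}},"required":["plan"]}

```bash
ls; mkdir -p pics
python3 - <<'E'
from plant import r
import cv2,numpy as np
s=r.get_state();print({k:np.round(v,3) for k,v in s.items()})
for n in("scene","top","wrist"):
    cv2.imwrite(f"pics/{n}0.png",r.snapshot(n)[:,:,::-1]); print(n,r.camera_params(n))
a=cv2.imread("pics/scene0.png");b=cv2.imread("pics/top0.png")
cv2.imwrite("pics/st0.png",np.vstack([a,b])[:, :])
E
```

```text
pics
{'clock': np.float64(0.0), 'q': array([ 1.31 ,  0.69 , -0.195,  1.566,  0.157,  0.903, -0.215]), 'qd': array([-0.001,  0.002,  0.001, -0.001,  0.001, -0.001, -0.002]), 'joint_torque': array([ 0.0000e+00, -5.2757e+01, -1.2670e+00, -1.5343e+01, -5.3000e-02,
        7.0000e-03,  0.0000e+00]), 'tool_pos': array([ 0.181, -0.597,  0.238]), 'eef_rot': array([ 0.989,  0.147, -0.   , -0.001]), 'contact_force': array([ 0.163, -0.128, -0.388]), 'moment': array([0.022, 0.02 , 0.04 ]), 'finger_force': np.float64(0.0), 'opening': np.float64(1.002)}
scene {'fx': 433.6424393743533, 'fy': 433.6424393743533, 'cx': 254.27747467026379, 'cy': 192.5733781322224, 'position': array([ 1.5203555 , -0.10776283,  1.11799712]), 'attitude': array([ 0.74413703,  0.55673023, -0.22438814, -0.29319192])}
top {'fx': 443.2401663393721, 'fy': 443.2401663393721, 'cx': 254.61678670329493, 'cy': 194.0646305232769, 'position': array([0.46385366, 0.16294   , 1.63760828]), 'attitude': array([ 0.71230054, -0.70108687,  0.02427282, -0.02271497])}
wrist {'fx': 303.2205356484503, 'fy': 303.2205356484503, 'cx': 248.94142854787282, 'cy': 194.94977432853207, 'hand_eye': array([[-2.03856768e-04, -9.64357395e-01, -2.64603048e-01,
         6.65165344e-02],
       [ 9.99999788e-01, -3.60170827e-04,  5.42233649e-04,
        -1.05885642e-03],
       [-6.18209328e-04, -2.64602881e-01,  9.64357264e-01,
        -1.45081400e-01],
       [ 0.00000000e+00,  0.00000000e+00,  0.00000000e+00,
         1.00000000e+00]])}
```

View pics/top0.png

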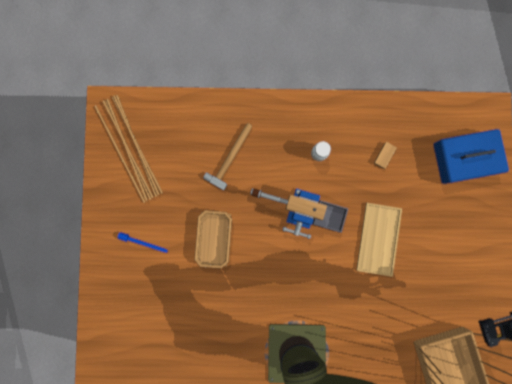

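View pics/scene0.png

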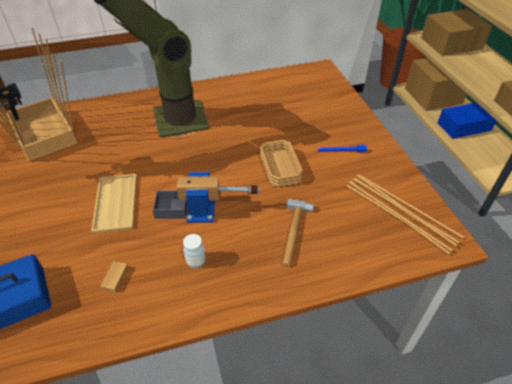

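The top view shows the vise and block at (305,210) and the catch tray at (334,217). The steel drift lies in the bore entry, with its handle at (256,193) and its rod running to (288,203). The tool tray is at (379,240) and the basket at (213,239).

Things that could be taken for the drift:
- Steel rod with dark handle in the bore, top (256,193) / scene (253,189). I choose this one.
- Blue plastic rod, top (140,243) / scene (343,149). Not it.
- Hammer, top (228,160). Not it.

I'll check the choice in one close crop.

Run:
```python
import cv2,numpy as np
b=cv2.imread("pics/top0.png")[170:260,235:415]; a=cv2.imread("pics/scene0.png")[160:240,90:270]
b=cv2.resize(b,(720,360),interpolation=cv2.INTER_CUBIC)[:290];a=cv2.resize(a,(720,320),interpolation=cv2.INTER_CUBIC)[:300]
cv2.imwrite("pics/crop.png",np.vstack([b,a]))
```

```text
(no output)
```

View pics/crop.png

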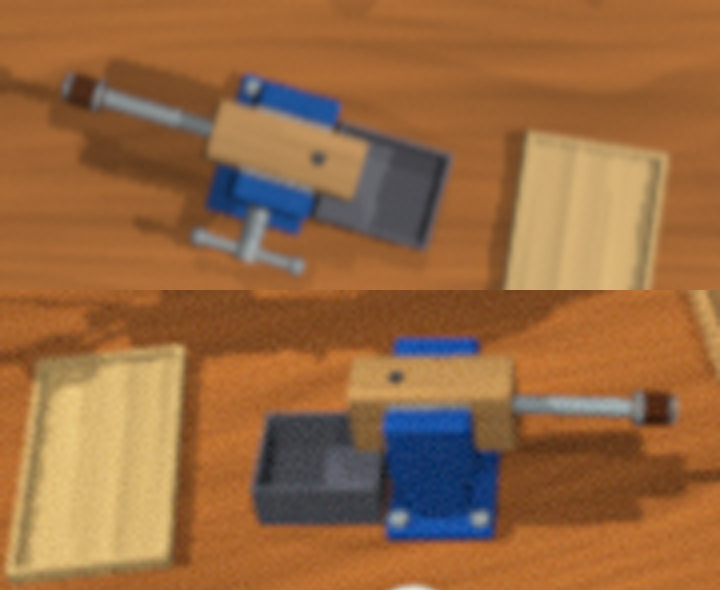

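The crop confirms it: a steel rod with a dark brown handle and steel cap, handle at crop (85,90), in the beech block. The block's top corners are at crop (219,100), (368,143), (353,198) and (207,155). The tool tray runs from (527,132) to (667,155).

```bash
cat > h.py <<'E'
from plant import r
import numpy as np, cv2
from scipy.spatial.transform import Rotation as R
def cam(n):
    p=r.camera_params(n)
    if n=="wrist":
        s=r.get_state();T=np.eye(4);T[:3,:3]=R.from_quat(s["eef_rot"]).as_matrix();T[:3,3]=s["tool_pos"]
        T=T@p["hand_eye"];return p,T[:3,3],T[:3,:3]
    return p,np.array(p["position"]),R.from_quat(p["attitude"]).as_matrix()
def cast(c,uv,z):
    p,o,M=c; uv=np.atleast_2d(uv).astype(float)
    d=np.c_[(uv[:,0]-p["cx"])/p["fx"],(uv[:,1]-p["cy"])/p["fy"],np.ones(len(uv))]@M.T
    return o+d*((z-o[2])/d[:,2])[:,None]
def proj(c,P):
    p,o,M=c; q=(np.atleast_2d(P)-o)@M
    return np.c_[p["fx"]*q[:,0]/q[:,2]+p["cx"],p["fy"]*q[:,1]/q[:,2]+p["cy"]]
E
python3 - <<'E'
from h import *
t=cam("top");s=cam("scene");f=lambda l:np.array(l)/4+[235,170]-.375
g=lambda l:(np.array(l)-[0,290])/4+[90,160]-.375
np.set_printoptions(precision=4,suppress=True)
print(R.from_quat(r.camera_params("top")["attitude"]).as_matrix())
B=cast(t,f([(219,100),(368,143),(353,198),(207,155)]),.13);print("block",B,B.mean(0),np.linalg.norm(np.diff(B,axis=0),axis=1))
B2=cast(s,g([(514,357),(348,357)]),.13);print("scene block far/near edge",B2)
print("drift handle mid, cap end, rod start, entry (top z=.1)",cast(t,f([(85,91),(66,88),(104,97),(212,126)]),.1))
print("scene",cast(s,g([(656,408),(676,408),(638,406),(517,405)]),.1))
print("catch",cast(t,f([(450,155),(425,247)]),.045))
b=cv2.cvtColor(cv2.imread("pics/top0.png"),cv2.COLOR_BGR2HSV)
m=((b[...,0]>14)&(b[...,2]>110)).astype(np.uint8)
m[:, :345]=0;m[:,415:]=0;m[:195]=0;m[285:]=0
c=max(cv2.findContours(m,0,2)[0],key=cv2.contourArea);rr=cv2.minAreaRect(c);print(rr)
P=cast(t,cv2.boxPoints(rr),.014);print(P,P.mean(0),np.linalg.norm(np.diff(P,axis=0),axis=1))
print("glue",cast(t,[(321,150)],.1),"hammer head",cast(t,[(205,175),(225,190),(250,125)],.02),"basket",cast(t,[(198,212),(230,212),(228,268)],.05))
E
```

```text
[[ 0.0158 -0.9977  0.0664]
 [-0.9999 -0.0159 -0.0017]
 [ 0.0027 -0.0664 -0.9978]]
block [[ 0.5642  0.0419  0.13  ]
 [ 0.5295 -0.0853  0.13  ]
 [ 0.4826 -0.0728  0.13  ]
 [ 0.5172  0.0516  0.13  ]] [ 0.5234 -0.0162  0.13  ] [0.1319 0.0486 0.1291]
scene block far/near edge [[ 0.5202  0.0532  0.13  ]
 [ 0.4815 -0.0762  0.13  ]]
drift handle mid, cap end, rod start, entry (top z=.1) [[0.5722 0.1561 0.1   ]
 [0.5745 0.1726 0.1   ]
 [0.5672 0.1395 0.1   ]
 [0.5435 0.0453 0.1   ]]
scene [[0.5807 0.1555 0.1   ]
 [0.5853 0.1711 0.1   ]
 [0.5743 0.1421 0.1   ]
 [0.545  0.0479 0.1   ]]
catch [[ 0.5236 -0.1731  0.045 ]
 [ 0.4409 -0.1509  0.045 ]]
((379.0039978027344, 239.22280883789062), (38.02937698364258, 70.56317901611328), 8.426968574523926)
[[ 0.2966 -0.2088  0.014 ]
 [ 0.551  -0.2466  0.014 ]
 [ 0.5327 -0.3846  0.014 ]
 [ 0.2787 -0.3454  0.014 ]] [ 0.4147 -0.2963  0.014 ] [0.2572 0.1392 0.257 ]
glue [[ 0.7245 -0.0696  0.1   ]] hammer head [[0.6387 0.3433 0.02  ]
 [0.5847 0.2688 0.02  ]
 [0.8271 0.1813 0.02  ]] basket [[0.502  0.3619 0.05  ]
 [0.5038 0.2474 0.05  ]
 [0.305  0.2506 0.05  ]]
```

Top and scene agree: block centre (0.523,-0.016), bore direction about (-0.265,-0.964), handle at about (0.576,0.156), tip about 55 mm inside. The measured sizes match the description, so I'll move to look from close by.

```bash
cat >> h.py <<'E'
def tool(yaw,pitch=0):  # tool down, tool x at yaw (deg); pitch>0 turns about tool y
    a=np.radians(yaw);M=np.array([[np.cos(a),np.sin(a),0],[np.sin(a),-np.cos(a),0],[0,0,-1.]]).T
    return M@R.from_rotvec([0,np.radians(pitch),0]).as_matrix()
def delta(pos,M,p0=None,M0=None):
    s=r.get_state()
    if p0 is None:p0=s["tool_pos"];M0=R.from_quat(s["eef_rot"]).as_matrix()
    print("xyz",np.round(M0.T@(np.array(pos)-p0),4),"rot",np.round(R.from_matrix(M0.T@M).as_rotvec(),4))
    return np.array(pos),M
E
python3 - <<'E'
from h import *
a=delta([.47,-.3,.25],tool(40));b=delta([.56,-.02,.26],tool(70),*a);delta([.574,.156,.24],tool(74.5),*b)
E
```

```text
xyz [ 0.3626 -0.2009 -0.0116] rot [-1.400e-03 -2.000e-04 -4.032e-01]
xyz [ 0.2489 -0.1566 -0.01  ] rot [ 0.      0.     -0.5236]
xyz [ 0.1702 -0.047   0.02  ] rot [ 0.      0.     -0.0785]
```

Call:
carry_out(plan=[{"rot": [0,0,-0.1],"xyz": [0.033,-0.018,-0.001],"grip": 0},{"rot": [0,0,-0.15],"xyz": [0.066,-0.036,-0.002],"grip": 0},{"rot": [0,0,-0.4],"xyz": [0.363,-0.201,-0.012],"grip": 0},{"rot": [0,0,-0.4],"xyz": [0.363,-0.201,-0.012],"grip": 0},{"rot": [0,0,-0.4],"xyz": [0.363,-0.201,-0.012],"grip": 0},{"rot": [0,0,-0.4],"xyz": [0.363,-0.201,-0.012],"grip": 0},{"rot": [0,0,-0.4],"xyz": [0.363,-0.201,-0.012],"grip": 0},{"rot": [0,0,-0.4],"xyz": [0.363,-0.201,-0.012],"grip": 0}])

```text
clock: 0.82
tool_pos: [0.409, -0.3632, 0.248]
eef_rot: [0.94, 0.34, -0.0, -0.0]
contact_force: [0.2, 0.1, -0.3]
opening: 1.001
finger_force: 0.0
```

Run:
```python
from h import *
a=delta([.56,-.07,.255],tool(65));delta([.574,.156,.24],tool(74.5),*a)
```

```text
xyz [ 0.3037 -0.1286 -0.007 ] rot [-3.000e-04  1.000e-04 -4.399e-01]
xyz [ 0.2107 -0.0828  0.015 ] rot [ 0.      0.     -0.1658]
```

Call:
carry_out(plan=[{"rot": [0,0,-0.44],"xyz": [0.304,-0.129,-0.007],"grip": 0},{"rot": [0,0,-0.44],"xyz": [0.304,-0.129,-0.007],"grip": 0},{"rot": [0,0,-0.44],"xyz": [0.304,-0.129,-0.007],"grip": 0},{"rot": [0,0,-0.44],"xyz": [0.304,-0.129,-0.007],"grip": 0},{"rot": [0,0,-0.44],"xyz": [0.304,-0.129,-0.007],"grip": 0},{"rot": [0,0,-0.44],"xyz": [0.304,-0.129,-0.007],"grip": 0},{"rot": [0,0,-0.44],"xyz": [0.304,-0.129,-0.007],"grip": 0},{"rot": [0,0,-0.44],"xyz": [0.304,-0.129,-0.007],"grip": 0}])

```text
clock: 1.48
tool_pos: [0.5596, -0.0686, 0.255]
eef_rot: [0.843, 0.538, 0.0, -0.0]
contact_force: [1.1, 0.5, 0.5]
opening: 1.001
finger_force: 0.0
```

Call:
carry_out(plan=[{"rot": [0,0,-0.166],"xyz": [0.211,-0.083,0.015],"grip": 0},{"rot": [0,0,-0.166],"xyz": [0.211,-0.083,0.015],"grip": 0},{"rot": [0,0,-0.166],"xyz": [0.211,-0.083,0.015],"grip": 0},{"rot": [0,0,-0.166],"xyz": [0.211,-0.083,0.015],"grip": 0},{"rot": [0,0,-0.166],"xyz": [0.211,-0.083,0.015],"grip": 0},{"rot": [0,0,-0.166],"xyz": [0.211,-0.083,0.015],"grip": 0},{"rot": [0,0,-0.166],"xyz": [0.211,-0.083,0.015],"grip": 0},{"rot": [0,0,-0.166],"xyz": [0.211,-0.083,0.015],"grip": 0}])

```text
clock: 2.15
tool_pos: [0.5723, 0.1564, 0.2396]
eef_rot: [0.795, 0.607, -0.0, -0.0]
contact_force: [0.8, -0.0, 0.5]
opening: 1.003
finger_force: 0.0
```

Run:
```python
from h import *
import pickle
c=cam("wrist");im=r.snapshot("wrist");s=r.get_state();print(s["tool_pos"],s["clock"],s["q"])
cv2.imwrite("pics/w1.png",im[:,:,::-1]);pickle.dump(c,open("w1.pkl","wb"))
cv2.imwrite("pics/w1b.png",cv2.resize(im[:,:,::-1],(768,576),interpolation=cv2.INTER_CUBIC))
```

```text
[0.57269525 0.15423837 0.23964328] 2.2 [-0.10876557  0.66493617 -0.40542879  1.65656892  0.32067266  0.88785044
 -0.9116176 ]
```

View pics/w1b.png

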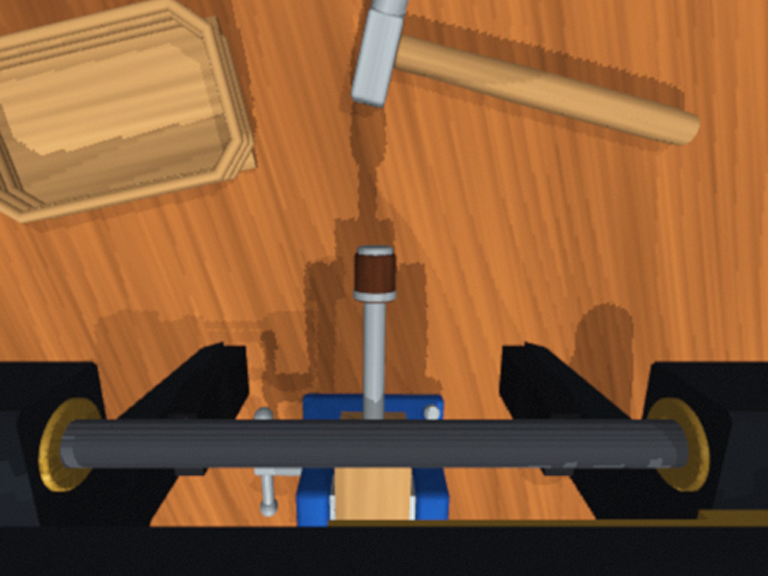

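The wrist view (enlarged 1.5 times) shows the drift nearly under the tool. Its handle runs from (375,246) to (375,302) and its rod goes down to the block at (373,412). The hammer at (375,60) and the basket at (120,110) are both clear.

Run:
```python
from h import *
import pickle
np.set_printoptions(precision=4,suppress=True)
w=pickle.load(open("w1.pkl","rb"));t=cam("top");s=cam("scene")
def brown(f,x0,x1,y0,y1):
    i=cv2.imread(f).astype(int);b,g,rr=i[...,0],i[...,1],i[...,2]
    m=(rr<125)&(rr>g*1.35)&(g<75);k=np.zeros_like(m);k[y0:y1,x0:x1]=1;y,x=np.nonzero(m&k)
    return np.array([x.mean(),y.mean()]),len(x),(x.min(),x.max(),y.min(),y.max())
U={}
for n,f,box,c in(("w","w1",(225,275,160,205),w),("t","top0",(245,268,186,200),t),("s","scene0",(240,262,182,196),s)):
    U[n]=(brown(f"pics/{f}.png",*box),c);print(n,U[n][0])
def tri(ks):
    A=np.zeros((3,3));B=np.zeros(3)
    for k in ks:
        c=U[k][1];p=cast(c,U[k][0][0],0)[0];d=p-c[1];d/=np.linalg.norm(d);Q=np.eye(3)-np.outer(d,d);A+=Q;B+=Q@c[1]
    return np.linalg.solve(A,B)
for k in("ws","ts","wts"):print(k,tri(k))
i=cv2.imread("pics/w1.png").astype(int);sat=i.max(2)-i.min(2)
for y in(205,220,235,250,265,270):
    x=np.nonzero(sat[y,225:275]<40)[0]+225;print(y,x.min(),x.max(),x.mean(),cast(w,[(x.mean(),y)],.098))
# vise axis: block side edges in wrist view
for y in(320,330,340):
    row=i[y,190:310];x=np.nonzero((row[:,2]>130)&(row[:,0]<150)&(row[:,2]-row[:,0]>50))[0]+190;print("blk",y,x.min(),x.max(),cast(w,[(x.mean(),y)],.13))
```

```text
w (array([247.6742, 182.2769]), 798, (np.int64(225), np.int64(264), np.int64(160), np.int64(201)))
t (array([254.0825, 193.3093]), 97, (np.int64(245), np.int64(267), np.int64(186), np.int64(199)))
s (array([253.551 , 189.2857]), 49, (np.int64(250), np.int64(256), np.int64(185), np.int64(193)))
ws [0.5698 0.1575 0.0881]
ts [0.5693 0.1604 0.0865]
wts [0.5697 0.1592 0.0882]
205 242 256 249.0 [[0.5652 0.1364 0.098 ]]
220 242 256 249.0 [[0.561  0.1212 0.098 ]]
235 242 256 249.0 [[0.5567 0.1056 0.098 ]]
250 242 255 248.5 [[0.5518 0.0896 0.098 ]]
265 242 255 248.5 [[0.5473 0.0731 0.098 ]]
270 242 255 248.5 [[0.5457 0.0675 0.098 ]]
blk 320 190 309 [[0.5386 0.0313 0.13  ]]
blk 330 190 309 [[0.535  0.0203 0.13  ]]
blk 340 190 309 [[0.5327 0.0086 0.13  ]]
```

Run:
```python
from h import *
import pickle
np.set_printoptions(precision=4,suppress=True)
w=pickle.load(open("w1.pkl","rb"))
i=cv2.imread("pics/w1.png").astype(int)
for y in(172,178,184,190): 
    x=np.nonzero(i[y,230:270,2]<110)[0]+230;print(y,x.min(),x.max())
P=cast(w,[(249.8,182.5),(249.8,164.5),(249.8,201)],.093);print(P)
print("tip depth",.168-np.linalg.norm(P[0,:2]-[.5407,.0468]))
u=np.array([.272,.962,0]);g=P[0]+.004*u;g[2]=.081
a=delta(g+[0,0,.06],tool(74.2,-2.8));delta(g,tool(74.2,-2.8),*a);delta(g,tool(74.2,-2.8))
```

```text
172 236 263
178 236 263
184 236 263
190 236 263
[[0.5716 0.1571 0.093 ]
 [0.5764 0.1744 0.093 ]
 [0.5666 0.1387 0.093 ]]
tip depth 0.05342647599662509
xyz [ 0.0067 -0.0017  0.0986] rot [-0.0001 -0.0471  0.0056]
xyz [0.0029 0.     0.0599] rot [0. 0. 0.]
xyz [ 0.0068 -0.0017  0.1586] rot [-0.0001 -0.0471  0.0056]
```

The handle measures 37 mm long and the tip is 53 mm deep, both plausible. Descending and gripping.

Call:
carry_out(plan=[{"rot": [0,-0.047,0.006],"xyz": [0.007,-0.002,0.04],"grip": 0},{"rot": [0,-0.047,0.006],"xyz": [0.007,-0.002,0.08],"grip": 0},{"rot": [0,-0.047,0.006],"xyz": [0.007,-0.002,0.115],"grip": 0},{"rot": [0,-0.047,0.006],"xyz": [0.007,-0.002,0.14],"grip": 60},{"rot": [0,-0.047,0.006],"xyz": [0.007,-0.002,0.152],"grip": 80},{"rot": [0,-0.047,0.006],"xyz": [0.007,-0.002,0.1585],"grip": 100},{"rot": [0,-0.047,0.006],"xyz": [0.007,-0.002,0.1585],"grip": 120},{"rot": [0,-0.047,0.006],"xyz": [0.007,-0.002,0.1585],"grip": 130}], squeeze=30)

```text
clock: 2.87
tool_pos: [0.5739, 0.162, 0.0827]
eef_rot: [0.798, 0.602, -0.018, 0.015]
contact_force: [-0.8, -0.6, -0.3]
opening: 0.644
finger_force: 0.0
```

Call:
carry_out(plan=[{"rot": [0,0,0],"xyz": [0,0,0],"grip": 160},{"rot": [0,0,0],"xyz": [0,0,0],"grip": 180},{"rot": [0,0,0],"xyz": [0,0,0],"grip": 255},{"rot": [0,0,0],"xyz": [0,0,0],"grip": 255},{"rot": [0,0,0],"xyz": [0,0,0],"grip": 255},{"rot": [0,0,0],"xyz": [0,0,0],"grip": 255}], squeeze=40)

```text
clock: 3.37
tool_pos: [0.5732, 0.1626, 0.0819]
eef_rot: [0.797, 0.603, -0.018, 0.014]
contact_force: [1.8, 1.6, 0.2]
opening: 0.307
finger_force: 40.0
```

Run:
```python
from h import *
im=r.snapshot("wrist");s=r.get_state();print({k:np.round(v,3) for k,v in s.items()})
cv2.imwrite("pics/w2.png",cv2.resize(im[:,:,::-1],(768,576)))
```

```text
{'clock': np.float64(3.417), 'q': array([-0.215,  0.886, -0.284,  1.744,  0.456,  0.611, -1.062]), 'qd': array([ 0.   ,  0.002, -0.001, -0.   ,  0.001, -0.001, -0.001]), 'joint_torque': array([-3.2000e-02, -5.4457e+01, -2.7650e+00, -9.2760e+00, -1.1200e-01,
        2.1500e-01, -5.8000e-02]), 'tool_pos': array([0.573, 0.163, 0.082]), 'eef_rot': array([ 0.797,  0.603, -0.018,  0.014]), 'contact_force': array([1.581, 0.496, 1.202]), 'moment': array([ 0.013, -0.17 ,  0.055]), 'finger_force': np.float64(40.001), 'opening': np.float64(0.304)}
```

View pics/w2.png

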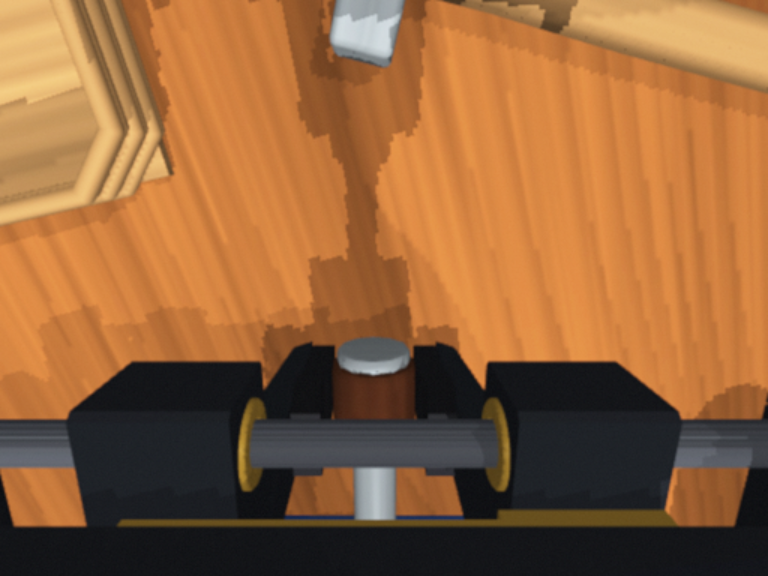

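The wrist view shows the handle held between the pads at (375,385), with the cap at (375,355) and the rod straight on at (375,495). The opening of 27 mm fits the 28 mm handle. Next I'll level the drift, then push in steps.

Run:
```python
from h import *
a=delta([.573,.1628,.088],tool(74.2))
```

```text
xyz [-0.0001 -0.0002 -0.0062] rot [0.001  0.0466 0.    ]
```

Call:
carry_out(plan=[{"rot": [0,0.016,0],"xyz": [0,0,-0.002],"grip": 255},{"rot": [0,0.031,0],"xyz": [0,0,-0.004],"grip": 255},{"rot": [0,0.047,0],"xyz": [0,0,-0.006],"grip": 255},{"rot": [0,0.047,0],"xyz": [0,0,-0.006],"grip": 255},{"rot": [0,0.047,0],"xyz": [0,0,-0.006],"grip": 255}])

```text
clock: 3.83
tool_pos: [0.5728, 0.1618, 0.0877]
eef_rot: [0.798, 0.603, -0.0, 0.0]
contact_force: [0.2, -0.8, -0.1]
opening: 0.305
finger_force: 40.0
```

Call:
carry_out(plan=[{"rot": [0,0,0],"xyz": [-0.005,0,0],"grip": 255},{"rot": [0,0,0],"xyz": [-0.01,0,0],"grip": 255},{"rot": [0,0,0],"xyz": [-0.015,0,0],"grip": 255},{"rot": [0,0,0],"xyz": [-0.015,0,0],"grip": 255}])

```text
clock: 4.17
tool_pos: [0.5685, 0.1463, 0.0874]
eef_rot: [0.798, 0.603, -0.001, 0.001]
contact_force: [-0.8, -0.2, -0.7]
opening: 0.302
finger_force: 40.0
```

```bash
cat > st.py <<'E'
from h import *
s=r.get_state();M=R.from_quat(s["eef_rot"]).as_matrix()
e=np.array([.5407,.0468]);u=-np.array([np.cos(np.radians(74.3)),np.sin(np.radians(74.3))]);d=s["tool_pos"][:2]-e
print("t",round(float(s["clock"]),2),"pos",np.round(s["tool_pos"],4),"f tool",np.round(M.T@s["contact_force"],1),"m tool",np.round(M.T@s["moment"],2),"tip depth",round(float(d@u)+.172,4),"lat",round(float(d[0]*u[1]-d[1]*u[0]),4),"op",round(float(s["opening"]),3),"ff",round(float(s["finger_force"]),1),"rv",np.round(R.from_matrix(tool(74.3).T@M).as_rotvec(),4))
E
python3 st.py
```

```text
t 4.17 pos [0.5685 0.1463 0.0874] f tool [-0.4 -0.7  0.7] m tool [-0.26 -0.2  -0.06] tip depth 0.0687 lat 0.0002 op 0.302 ff 40.0 rv [ 0.     -0.0022  0.0033]
```

Call:
carry_out(plan=[{"rot": [0,0,0],"xyz": [-0.005,0,0],"grip": 255},{"rot": [0,0,0],"xyz": [-0.01,0,0],"grip": 255},{"rot": [0,0,0],"xyz": [-0.015,0,0],"grip": 255},{"rot": [0,0,0],"xyz": [-0.02,0,0],"grip": 255},{"rot": [0,0,0],"xyz": [-0.025,0,0],"grip": 255}])

```text
clock: 4.58
tool_pos: [0.5634, 0.1275, 0.0884]
eef_rot: [0.797, 0.604, 0.003, -0.001]
contact_force: [2.2, 5.2, 2.0]
opening: 0.311
finger_force: 40.0
```

```bash
python3 st.py
```

```text
t 4.58 pos [0.5634 0.1275 0.0884] f tool [ 5.6  0.7 -1.9] m tool [-0.16  1.19 -0.02] tip depth 0.0881 lat -0.0 op 0.311 ff 40.0 rv [-0.0026  0.0066  0.0003]
```

It's pushing the bushing at 5.6 N, as expected, and stays on axis. Continuing.

Call:
carry_out(plan=[{"rot": [0,0,0],"xyz": [-0.005,0,0],"grip": 255},{"rot": [0,0,0],"xyz": [-0.01,0,0],"grip": 255},{"rot": [0,0,0],"xyz": [-0.015,0,0],"grip": 255},{"rot": [0,0,0],"xyz": [-0.02,0,0],"grip": 255},{"rot": [0,0,0],"xyz": [-0.025,0,0],"grip": 255}])

```text
clock: 5.0
tool_pos: [0.5577, 0.1041, 0.0895]
eef_rot: [0.797, 0.604, 0.005, -0.001]
contact_force: [1.7, 9.7, 11.3]
opening: 0.308
finger_force: 40.0
```

```bash
python3 st.py
```

```text
t 5.0 pos [0.5577 0.1041 0.0895] f tool [  9.9  -1.  -11.3] m tool [0.05 1.95 0.09] tip depth 0.1123 lat -0.0009 op 0.308 ff 40.0 rv [-0.0048  0.0085  0.0009]
```

Call:
carry_out(plan=[{"rot": [0,0.006,0],"xyz": [0,0,-0.001],"grip": 255},{"rot": [0,0.012,0],"xyz": [0,0,-0.002],"grip": 255},{"rot": [0,0.012,0],"xyz": [0,0,-0.002],"grip": 255}])

```text
clock: 5.25
tool_pos: [0.5558, 0.0996, 0.0902]
eef_rot: [0.798, 0.603, 0.005, -0.003]
contact_force: [2.3, 1.0, 6.0]
opening: 0.304
finger_force: 40.0
```

```bash
python3 st.py
```

```text
t 5.25 pos [0.5558 0.0996 0.0902] f tool [ 1.6  1.9 -6. ] m tool [-0.33  0.41 -0.08] tip depth 0.1171 lat -0.0002 op 0.304 ff 40.0 rv [-0.0016  0.0125  0.0026]
```

Better. I'll raise it a little more while advancing.

Call:
carry_out(plan=[{"rot": [0,0.002,0],"xyz": [-0.005,0,-0.0015],"grip": 255},{"rot": [0,0.002,0],"xyz": [-0.01,0,-0.0015],"grip": 255},{"rot": [0,0.002,0],"xyz": [-0.015,0,-0.0015],"grip": 255},{"rot": [0,0.002,0],"xyz": [-0.015,0,-0.0015],"grip": 255}])

```text
clock: 5.58
tool_pos: [0.5509, 0.0829, 0.0907]
eef_rot: [0.798, 0.602, 0.005, -0.003]
contact_force: [3.5, -2.5, 1.7]
opening: 0.306
finger_force: 40.0
```

```bash
python3 st.py
```

```text
t 5.58 pos [0.5509 0.0829 0.0907] f tool [-1.4  4.  -1.7] m tool [-0.8  -0.29 -0.14] tip depth 0.1345 lat -0.0 op 0.306 ff 40.0 rv [-0.0003  0.0112  0.0043]
```

Call:
carry_out(plan=[{"rot": [0,0,-0.002],"xyz": [-0.005,0.0005,0],"grip": 255},{"rot": [0,0,-0.002],"xyz": [-0.009,0.001,0],"grip": 255},{"rot": [0,0,-0.002],"xyz": [-0.009,0.001,0],"grip": 255}])

```text
clock: 5.83
tool_pos: [0.549, 0.0754, 0.0906]
eef_rot: [0.797, 0.603, 0.005, -0.004]
contact_force: [1.5, -1.6, 3.0]
opening: 0.301
finger_force: 40.0
```

```bash
python3 st.py
python3 - <<'E'
from h import *
a=r.snapshot("scene")[150:240,80:270,::-1];b=r.snapshot("top")[170:260,225:415,::-1]
f=lambda i:cv2.resize(i,(633,300),interpolation=cv2.INTER_CUBIC)
cv2.imwrite("pics/c2.png",np.vstack([f(b),f(a)]))
E
```

```text
t 5.83 pos [0.549  0.0754 0.0906] f tool [-1.1  1.9 -3. ] m tool [-0.48 -0.28 -0.08] tip depth 0.1423 lat -0.0002 op 0.301 ff 40.0 rv [0.0007 0.0123 0.0013]
```

View pics/c2.png

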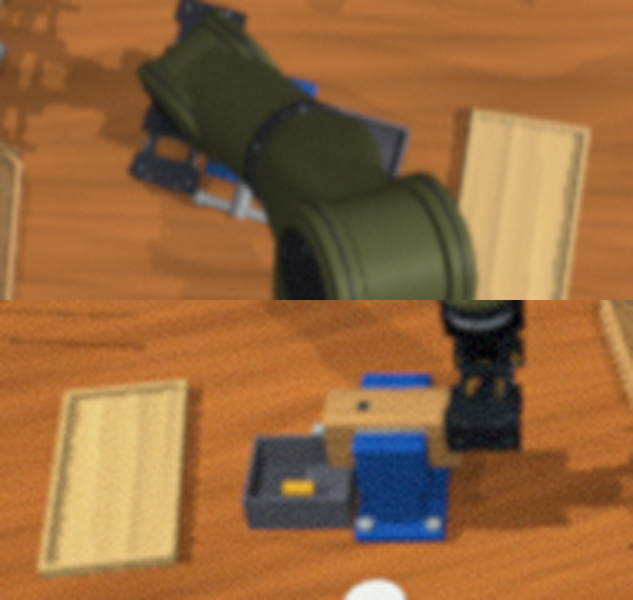

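The bushing lies in the catch tray at crop (297,488), and the drift tip shows out of the exit at (318,428). Drawing straight back.

Call:
carry_out(plan=[{"rot": [0,0,0],"xyz": [0.006,0,0],"grip": 255},{"rot": [0,0,0],"xyz": [0.016,0,0.0],"grip": 255},{"rot": [0,0,0],"xyz": [0.026,0,0],"grip": 255},{"rot": [0,0,0],"xyz": [0.036,0,0.0005],"grip": 255},{"rot": [0,0,0],"xyz": [0.046,0,0.0005],"grip": 255},{"rot": [0,0,0],"xyz": [0.056,0,0.0005],"grip": 255},{"rot": [0,0,0],"xyz": [0.066,0,0.0008],"grip": 255},{"rot": [0,0,0],"xyz": [0.07,0,0.0008],"grip": 255}])

```text
clock: 6.6
tool_pos: [0.5685, 0.1472, 0.0908]
eef_rot: [0.796, 0.605, 0.006, -0.005]
contact_force: [-0.3, 0.5, -1.4]
opening: 0.306
finger_force: 40.0
```

```bash
python3 st.py
```

```text
t 6.6 pos [0.5685 0.1472 0.0908] f tool [ 0.4 -0.4  1.4] m tool [-0.08 -0.   -0.03] tip depth 0.0678 lat 0.0004 op 0.306 ff 40.0 rv [ 0.0004  0.0157 -0.0023]
```

Call:
carry_out(plan=[{"rot": [0,0,0],"xyz": [0.01,0,0],"grip": 255},{"rot": [0,0,0],"xyz": [0.02,0,0.0],"grip": 255},{"rot": [0,0,0],"xyz": [0.03,0,0.0005],"grip": 255},{"rot": [0,0,0],"xyz": [0.042,0,0.0005],"grip": 255},{"rot": [0,0,0],"xyz": [0.054,0,0.0007],"grip": 255},{"rot": [0,0,0],"xyz": [0.066,0,0.001],"grip": 255},{"rot": [0,0,0],"xyz": [0.08,0,0.001],"grip": 255},{"rot": [0,0,0],"xyz": [0.09,0,0.001],"grip": 255}])

```text
clock: 7.27
tool_pos: [0.5932, 0.2336, 0.0912]
eef_rot: [0.797, 0.604, 0.006, -0.005]
contact_force: [0.0, 1.1, -2.3]
opening: 0.308
finger_force: 40.0
```

```bash
python3 st.py;python3 - <<'E'
from h import *
im=r.snapshot("scene");s=r.get_state()
cv2.imwrite("pics/s3.png",cv2.resize(im[120:264,80:330,::-1],(750,432),interpolation=cv2.INTER_CUBIC))
print(s["q"])
# tool tray floor target
E
```

```text
t 7.27 pos [0.5932 0.2336 0.0912] f tool [ 1.  -0.3  2.3] m tool [-0.05  0.2  -0.02] tip depth -0.022 lat -0.0 op 0.308 ff 40.0 rv [-0.0002  0.0158 -0.0012]
[-0.26435893  0.90574101 -0.33248356  1.63823713  0.4125408   0.65330663
 -1.07614284]
```

View pics/s3.png

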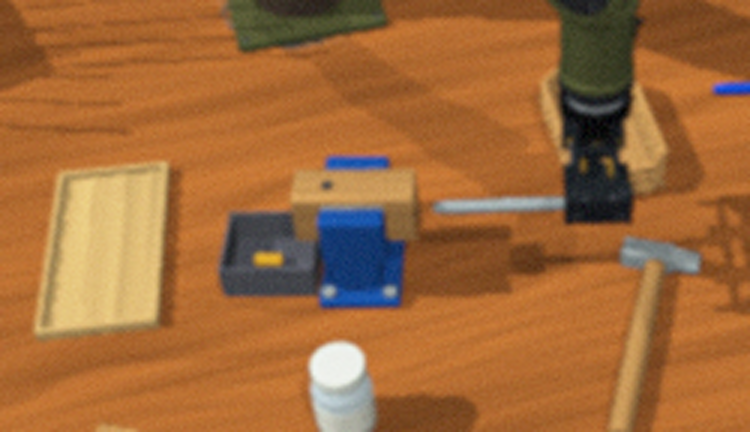

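The drift is fully out and held level: its tip at crop (437,208) stands clear of the block, and the bushing is still in the tray. Lifting, then over to the tool tray.

Run:
```python
from h import *
a=delta([.593,.2336,.25],tool(74.3,.9));b=delta([.58,.06,.26],tool(50,.9),*a);c=delta([.55,-.11,.26],tool(25,.9),*b);delta([.493,-.308,.22],tool(-8.5,.9),*c)
```

```text
xyz [ 0.0003  0.0003 -0.1586] rot [ 0.0004 -0.0032  0.0033]
xyz [-0.1705  0.0345 -0.0127] rot [-0.0067 -0.      0.4241]
xyz [-0.1495  0.0863 -0.0023] rot [-0.0069  0.      0.4363]
xyz [-0.1359  0.1554  0.0379] rot [-0.0092  0.      0.5846]
```

Call:
carry_out(plan=[{"rot": [0,0,0],"xyz": [0,0,-0.012],"grip": 255},{"rot": [0,0,0],"xyz": [0,0,-0.035],"grip": 255},{"rot": [0,0,0],"xyz": [0,0,-0.06],"grip": 255},{"rot": [0,0,0],"xyz": [0,0,-0.085],"grip": 255},{"rot": [0,0,0],"xyz": [0,0,-0.11],"grip": 255},{"rot": [0,0,0],"xyz": [0,0,-0.135],"grip": 255},{"rot": [0,0,0],"xyz": [0,0,-0.152],"grip": 255},{"rot": [0,0,0],"xyz": [0,0,-0.159],"grip": 255}], squeeze=50)

```text
clock: 7.98
tool_pos: [0.5934, 0.2282, 0.2539]
eef_rot: [0.797, 0.603, 0.008, -0.003]
contact_force: [-0.3, 0.6, -2.8]
opening: 0.303
finger_force: 50.0
```

Call:
carry_out(plan=[{"rot": [0,0,0.03],"xyz": [-0.012,0.002,-0.001],"grip": 255},{"rot": [-0.001,0,0.09],"xyz": [-0.035,0.006,-0.003],"grip": 255},{"rot": [-0.002,0,0.15],"xyz": [-0.06,0.011,-0.005],"grip": 255},{"rot": [-0.003,0,0.21],"xyz": [-0.085,0.016,-0.007],"grip": 255},{"rot": [-0.004,0,0.27],"xyz": [-0.11,0.021,-0.009],"grip": 255},{"rot": [-0.005,0,0.34],"xyz": [-0.135,0.026,-0.011],"grip": 255},{"rot": [-0.006,0,0.4],"xyz": [-0.158,0.032,-0.012],"grip": 255},{"rot": [-0.007,0,0.424],"xyz": [-0.17,0.034,-0.013],"grip": 255}])

```text
clock: 8.65
tool_pos: [0.5775, 0.0496, 0.2594]
eef_rot: [0.908, 0.419, 0.004, -0.001]
contact_force: [0.0, -1.0, -2.0]
opening: 0.301
finger_force: 50.0
```

Call:
carry_out(plan=[{"rot": [0,0,0.04],"xyz": [-0.014,0.008,0],"grip": 255},{"rot": [-0.001,0,0.1],"xyz": [-0.034,0.02,0],"grip": 255},{"rot": [-0.002,0,0.16],"xyz": [-0.055,0.032,-0.001],"grip": 255},{"rot": [-0.003,0,0.22],"xyz": [-0.075,0.044,-0.001],"grip": 255},{"rot": [-0.004,0,0.28],"xyz": [-0.096,0.056,-0.002],"grip": 255},{"rot": [-0.005,0,0.34],"xyz": [-0.117,0.068,-0.002],"grip": 255},{"rot": [-0.006,0,0.4],"xyz": [-0.137,0.079,-0.002],"grip": 255},{"rot": [-0.007,0,0.436],"xyz": [-0.15,0.086,-0.002],"grip": 255}])

```text
clock: 9.32
tool_pos: [0.547, -0.1171, 0.2601]
eef_rot: [0.977, 0.214, 0.006, -0.0]
contact_force: [0.5, -0.7, -1.8]
opening: 0.306
finger_force: 50.0
```

Call:
carry_out(plan=[{"rot": [0,0,0.05],"xyz": [-0.012,0.013,0.003],"grip": 255},{"rot": [-0.002,0,0.13],"xyz": [-0.03,0.035,0.008],"grip": 255},{"rot": [-0.003,0,0.22],"xyz": [-0.05,0.058,0.014],"grip": 255},{"rot": [-0.005,0,0.31],"xyz": [-0.07,0.082,0.02],"grip": 255},{"rot": [-0.006,0,0.4],"xyz": [-0.092,0.106,0.026],"grip": 255},{"rot": [-0.008,0,0.49],"xyz": [-0.114,0.13,0.032],"grip": 255},{"rot": [-0.009,0,0.56],"xyz": [-0.13,0.149,0.036],"grip": 255},{"rot": [-0.009,0,0.585],"xyz": [-0.136,0.155,0.038],"grip": 255}])

```text
clock: 9.98
tool_pos: [0.4887, -0.3168, 0.2199]
eef_rot: [0.997, -0.079, 0.007, 0.003]
contact_force: [-0.1, -0.4, -1.8]
opening: 0.305
finger_force: 50.0
```

```bash
python3 st.py
python3 - <<'E'
from h import *
import pickle
c=cam("wrist");im=r.snapshot("wrist");pickle.dump(c,open("w4.pkl","wb"))
cv2.imwrite("pics/w4.png",im[:,:,::-1])
s=r.snapshot("scene");b=r.snapshot("top")
cv2.imwrite("pics/s4.png",s[:,:,::-1]);cv2.imwrite("pics/t4.png",b[:,:,::-1])
f=lambda i:cv2.resize(i,(400,300),interpolation=cv2.INTER_CUBIC)
cv2.imwrite("pics/m4.png",np.vstack([np.hstack([f(im),f(s[100:250,50:250])]),np.hstack([f(b[150:300,280:480]),f(s)])])[:,:,::-1])
E
```

```text
t 9.98 pos [ 0.4887 -0.3168  0.2199] f tool [-0.1  0.4  1.8] m tool [-0.05  0.16 -0.03] tip depth 0.5361 lat -0.0483 op 0.305 ff 50.0 rv [-0.0138  0.0085  1.4541]
```

View pics/m4.png

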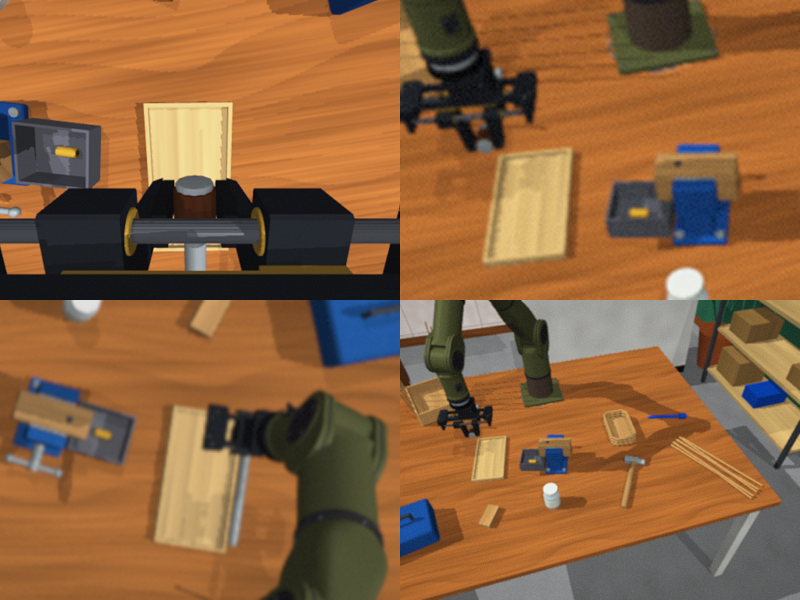

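The wrist view (top left) shows the drift held over the tool tray. The tray's far lip corners are at (143,103) and (233,102). The bushing is still in the catch tray at (67,152). The apparent offset in the top view is parallax from the height. I'll measure the tray from here.

Run:
```python
from h import *
import pickle
np.set_printoptions(precision=4,suppress=True)
w=pickle.load(open("w4.pkl","rb"))
P=cast(w,np.array([(143,103),(233,102),(148.5,250)])*1.28,.014);print(P,np.linalg.norm(P[1]-P[0]))
y=P[1]-P[0];y/=np.linalg.norm(y);x=np.array([y[1],-y[0],0]);x*=np.sign(x[0]);print("axis",np.degrees(np.arctan2(x[1],x[0])))
c=(P[0]+P[1])/2-.125*x;print("centre",c)
s=r.get_state()
for cc in(c,np.array([.4147,-.2963,0])):
    g=cc+.079*x
    print(g)
g=(c+np.array([.4147,-.2963,0]))/2+.079*x
yaw=np.degrees(np.arctan2(x[1],x[0]))
g[2]=.06;a=delta(g,tool(yaw,3.3));g[2]=.008;delta(g,tool(yaw,3.3),*a)
```

```text
[[ 0.547  -0.2508  0.014 ]
 [ 0.5278 -0.3804  0.014 ]
 [ 0.3033 -0.2081  0.014 ]] 0.130990665093865
axis -8.417363556645402
centre [ 0.4137 -0.2973  0.014 ]
[ 0.4919 -0.3089  0.014 ]
[ 0.4928 -0.3079  0.    ]
xyz [-0.002  -0.003   0.1606] rot [ 0.0003  0.042  -0.0006]
xyz [-0.003   0.      0.0519] rot [0. 0. 0.]
```

The two tray estimates agree within 1 mm and the width comes out at 131 mm. Lowering.

Call:
carry_out(plan=[{"rot": [0,0.01,0],"xyz": [-0.001,-0.001,0.02],"grip": 255},{"rot": [0,0.02,0],"xyz": [-0.002,-0.003,0.05],"grip": 255},{"rot": [0,0.03,0],"xyz": [-0.002,-0.003,0.08],"grip": 255},{"rot": [0,0.042,0],"xyz": [-0.002,-0.003,0.11],"grip": 255},{"rot": [0,0.042,0],"xyz": [-0.002,-0.003,0.135],"grip": 255},{"rot": [0,0.042,0],"xyz": [-0.002,-0.003,0.155],"grip": 255},{"rot": [0,0.042,0],"xyz": [-0.002,-0.003,0.161],"grip": 255},{"rot": [0,0.042,0],"xyz": [-0.002,-0.003,0.161],"grip": 255}])

```text
clock: 10.8
tool_pos: [0.4928, -0.3068, 0.0589]
eef_rot: [0.997, -0.072, 0.028, 0.001]
contact_force: [0.0, -0.1, -2.1]
opening: 0.305
finger_force: 50.0
```

Call:
carry_out(plan=[{"rot": [0,0,0],"xyz": [-0.001,0,0.015],"grip": 255},{"rot": [0,0,0],"xyz": [-0.001,0,0.028],"grip": 255},{"rot": [0,0,0],"xyz": [-0.002,0,0.036],"grip": 255},{"rot": [0,0,0],"xyz": [-0.002,0,0.04],"grip": 255},{"rot": [0,0,0],"xyz": [-0.002,0,0.042],"grip": 255},{"rot": [0,0,0],"xyz": [-0.002,0,0.042],"grip": 255}])

```text
clock: 11.3
tool_pos: [0.4929, -0.3098, 0.018]
eef_rot: [0.997, -0.074, 0.029, 0.003]
contact_force: [-0.8, 0.9, -1.2]
opening: 0.3
finger_force: 50.0
```

```bash
python3 st.py
python3 - <<'E'
from h import *
im=r.snapshot("wrist");s=r.snapshot("scene")[140:240,80:213]
cv2.imwrite("pics/m5.png",np.hstack([cv2.resize(im,(400,300)),cv2.resize(s,(400,300),interpolation=cv2.INTER_CUBIC)])[:,:,::-1])
E
```

```text
t 11.3 pos [ 0.4929 -0.3098  0.018 ] f tool [-1.  -0.8  1.2] m tool [ 0.06  0.1  -0.01] tip depth 0.5282 lat -0.0504 op 0.3 ff 50.0 rv [-0.0435  0.0464  1.4445]
```

View pics/m5.png

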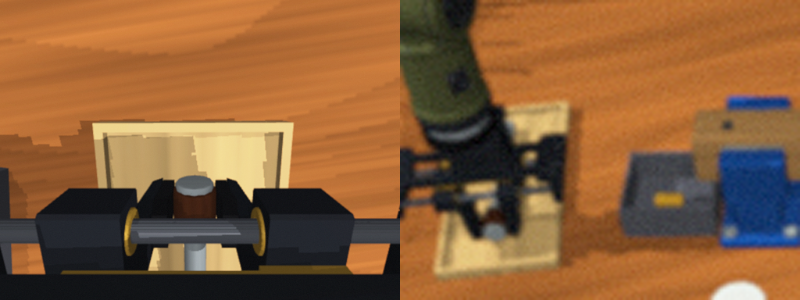

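The drift is centred over the tray, with the handle at wrist (195,205) and the lips at columns 95 and 293. Lowering by small steps until it touches.

Call:
carry_out(plan=[{"rot": [0,0,0],"xyz": [0,0,0.003],"grip": 255},{"rot": [0,0,0],"xyz": [0,0,0.005],"grip": 255},{"rot": [0,0,0],"xyz": [0,0,0.007],"grip": 255},{"rot": [0,0,0],"xyz": [0,0,0.007],"grip": 255}])

```text
clock: 11.73
tool_pos: [0.4937, -0.3102, 0.0121]
eef_rot: [0.997, -0.074, 0.03, 0.003]
contact_force: [-0.7, 0.8, 9.4]
opening: 0.304
finger_force: 50.0
```

```bash
python3 st.py
```

```text
t 11.73 pos [ 0.4937 -0.3102  0.0121] f tool [-0.3 -0.7 -9.4] m tool [ 0.2  -0.26  0.01] tip depth 0.5284 lat -0.0514 op 0.304 ff 50.0 rv [-0.0449  0.047   1.4447]
```

The handle (and partly the tip) rests on the floor with 9 N. Easing the grip, then opening to about 50 mm only so the fingers clear the lips.

Call:
carry_out(plan=[{"rot": [0,0,0],"xyz": [0,0,-0.0005],"grip": 255},{"rot": [0,0,0],"xyz": [0,0,-0.0005],"grip": 255},{"rot": [0,0,0],"xyz": [0,0,-0.0005],"grip": 165},{"rot": [0,0,0],"xyz": [0,0,-0.0005],"grip": 150},{"rot": [0,0,0],"xyz": [0,0,-0.0005],"grip": 130},{"rot": [0,0,0],"xyz": [0,0,-0.0005],"grip": 110},{"rot": [0,0,0],"xyz": [0,0,-0.0005],"grip": 110},{"rot": [0,0,0],"xyz": [0,0,-0.0005],"grip": 110}], squeeze=4)

```text
clock: 12.4
tool_pos: [0.493, -0.3099, 0.0114]
eef_rot: [0.997, -0.074, 0.029, 0.003]
contact_force: [0.7, 0.1, 0.4]
opening: 0.572
finger_force: 0.0
```

Call:
carry_out(plan=[{"rot": [0,0,0],"xyz": [0,0,0],"grip": 110},{"rot": [0,0,0],"xyz": [0,0,-0.005],"grip": 110},{"rot": [0,0,0],"xyz": [0,0,-0.015],"grip": 110},{"rot": [0,0,0],"xyz": [0,0,-0.035],"grip": 110},{"rot": [0,0,0],"xyz": [0,0,-0.065],"grip": 110},{"rot": [0,0,0],"xyz": [0,0,-0.1],"grip": 110},{"rot": [0,0,0],"xyz": [0,0,-0.14],"grip": 110},{"rot": [0,0,0],"xyz": [0,0,-0.16],"grip": 110}])

```text
clock: 13.07
tool_pos: [0.485, -0.3092, 0.1763]
eef_rot: [0.997, -0.074, 0.032, 0.004]
contact_force: [0.1, -0.3, -0.2]
opening: 0.568
finger_force: 0.0
```

```bash
python3 st.py
python3 - <<'E'
from h import *
im=r.snapshot("wrist");s=r.snapshot("scene");b=r.snapshot("top")
cv2.imwrite("pics/m6.png",np.vstack([np.hstack([cv2.resize(im,(400,300)),cv2.resize(s[140:240,80:213],(400,300),interpolation=cv2.INTER_CUBIC)]),np.hstack([cv2.resize(b,(400,300)),cv2.resize(s,(400,300))])])[:,:,::-1])
E
```

```text
t 13.07 pos [ 0.485  -0.3092  0.1763] f tool [0.1 0.3 0.3] m tool [ 0.01 -0.04  0.  ] tip depth 0.5298 lat -0.0427 op 0.568 ff 0.0 rv [-0.0493  0.0491  1.4449]
```

View pics/m6.png

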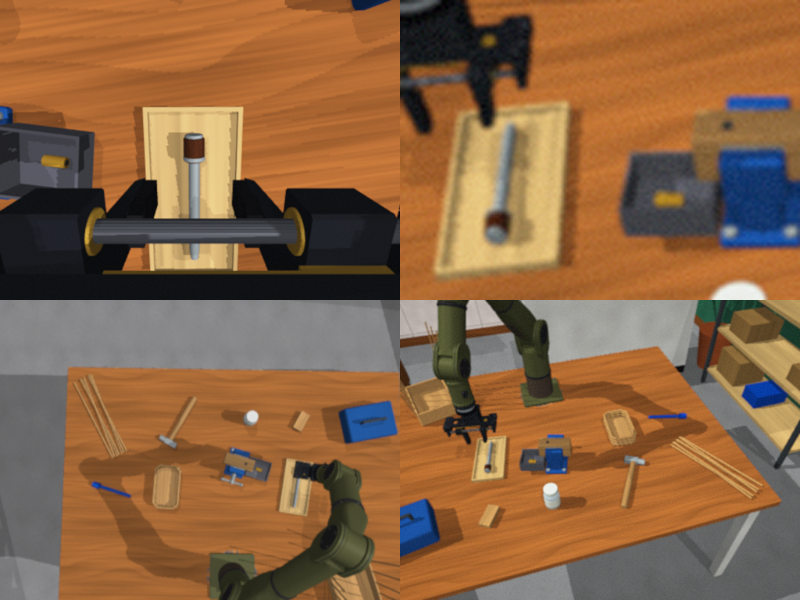

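The drift lies wholly inside the tool tray, handle at wrist (194,150) and tip at (195,258). The bushing is in the catch tray at (55,161), everything else looks undisturbed, and the gripper is clear. Handing in.

```bash
python3 -c "
from plant import r
print(r.finish_job())"
```

```text
the job is handed in; nothing more can be done
None
```

The job is handed in at about 13 s: the bushing is in the catch tray, the drift was drawn straight back out and laid in the plywood tool tray, and nothing else looks disturbed in the last pictures.

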